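Fit the pleating cog on the ribbon crimper

TASK

Set up the little ribbon crimper: swing its hold-down bar right up and leave it up, then slide the horseshoe retainer plate out from around the splined hub and lay it flat on the table, clear of the machine. Then slide the toothed cog with the six-sided collar onto the hub, turning it until its wide slot finds the wide master spline, and let it down fully home on the deck. Leave the smooth roller and the other things around where they are.

Things in the scene. Friction and masses are not known exactly. Their poses are not given: they have to be found in the camera images.
- hub_axis (a point): Point on the vertical axis of the crimper's steel hub, on the top face of the machine's green deck (8 mm above the table). Its frame is the machine's: -x is the front, the bar's hinge is at +x, z up. Deck 245 x 150 mm, from x = -107 to +137 mm; two guide strips 5 mm high run along x at y = +-42 mm.
- hub_top (a point): Top of the hub, 50 mm above the deck. The hub does not turn. Core 26 mm in diameter, its top 8 mm tapering to 16 mm. Four splines every 90 degrees, out to 17.5 mm from the axis, from the deck up to 26 mm (plain above). Three are 5 mm wide, the master 10 mm. The master's direction is not reported: within 35 degrees of the machine's +y axis, to be seen or felt.
- bar (a joint): Angle of the steel hold-down bar (rad): 0 level over the hub (it starts near there), 1.57 upright, stop at 2.0, leaning back. Stiff hinge: it stays where it is left; 2 to 3 N at the handle moves it. Bar 210 x 16 x 8 mm from the hinge (+x) to a cross handle at its -x end; near it a 24 mm toe points down in front of the plate's fin.
- bar_hinge (a point): Middle of the bar's hinge pin, 110 mm along the machine's +x from the hub axis and 60 mm above the deck; the hinge axis is the machine's y. The two hinge posts stand 66 mm above the deck.
- bar_grip_left (a point): Centre of the free stretch of the bar's cross handle on the machine's +y side, 34 mm from the bar's middle line, 210 mm from the hinge; moves with the bar. The handle is a round rod 12 mm in diameter, 110 mm long, along the machine's y.
- bar_grip_right (a point): The same on the machine's -y side.
- plate_fin (a point): Centre of the grip fin of the loose aluminium horseshoe plate (160 g) on the deck. Fin 12 (its x) x 26 x 40 mm high on a plate 8 mm thick, 70 mm wide; the point is 28 mm above its underside. Axes as the machine's at the start. Plate from 13 mm in front (-x) of the point to 92 mm behind; its 44 mm slot opens to +x, round the hub, so it comes out towards the machine's -x.
- cog_center (a point): Centre (half-way up) of the grey plastic cog, 45 mm high, 140 g, standing collar up on the table: a disc 12 mm thick, 68 mm over its 16 teeth, below a hexagonal collar 33 mm high, 46 mm across flats (flats face its x axis and every 60 degrees from it). At home the disc's underside lies on the deck.
- cog_slot (a point): Master slot of the cog, in the disc's underside, 17 mm from the axis along the cog's +x. It is 12.8 mm wide; the three other slots, every 90 degrees, are 7.6 mm wide; the bore between them is 28.8 mm. So the cog fits the hub one way round only, with about 5 degrees of play either way. In the collar the bore is plain and 39 mm wide.
- roller_center (a point): Centre of the look-alike, not wanted: grey plastic, same height and overall size, but smooth rim (66 mm), round collar (42 mm) and small round bore. It and the cog may be in each other's place.
- jar_c (a point): Centre of a glass jar, 76 mm in diameter, 110 mm high; bystander.
- tin_c (a point): Centre of a tin, 68 mm in diameter, 75 mm high; bystander.
- bobbin_c (a point): Centre of a wooden bobbin, 40 mm in diameter, 46 mm high; bystander.
- napkin_ring_c (a point): Centre of a wooden napkin ring, 48 mm in diameter, 28 mm high; bystander.
Things that resemble listed ones, but are neither listed nor needed, are in the scene too. What is shaped like the part that bears cog_center but green, orange or purple is not meant.

How it is judged:
By the outcome, as a careful person would: the job done as asked, in the order asked, and still so for the second after the job is handed in, with the robot touching nothing.
It also fails if it takes over 72 s, if anything falls off the work surface, if the arm or the gripper's body presses on something with over 40 N, if the wrist force passes 120 N, or if a joint passes its speed limit or range.

ROBOT

A 7-joint arm with a two-finger parallel gripper is mounted at the origin on the work surface. World frame = base frame: x ahead of the robot, y to its left, z up, the work surface at z = 0. Lengths are in m, angles in rad, forces in N, time in s.
With the tool pointing down it reaches from about 0.4 to 0.85 m from the base axis. Payload 6.9 kg.
Tool frame: the origin (TCP) lies at the very end of the fingers, on their centre line; the grasp point (between the pads) lies 19 mm behind it; z points along the fingers, y is the line along which they close (so a half turn about z gives the same grasp; the last joint's range is limited). The gripper opens to 85 mm and grips with 20 to 120 N. Pads are 22 mm wide; open, the fingers measure 114 mm over their backs; the gripper's body (76 mm by 85 mm) begins 54 mm behind the grasp point. The pads swing forward as they close: fully open they stand 13 mm farther back than shut.
Start: joints at [-1.214, 0.507, -0.238, 1.5, 0.126, 1.149, -0.155], TCP at [0.155, 0.605, 0.231] pointing down, gripper open.
Joint ranges: [-3.08, 3.08], [-0.24, 2.05], [-1.43, 1.35], [0, 2.5], [-1.52, 4.66], [0.17, 1.96], [-2.89, 2.89]. Speed limits (rad/s): [2.39, 2.39, 3.14, 3.14, 3.14, 3.14, 3.14].

INTERFACE

Orientations are given as a 3x3 rotation matrix whose columns are the frame's x, y, z axes.
In Python, from station import env, optics gives the robot as it stands.
- The arm moves only by the tool drive_tool, never from a script. Its argument "commands" is a list of rows, each an object of numbers: "claw": the finger opening in m, from 0 to 0.0854; "tx", "ty", "tz": the shift along the tool's x, y, z in m; "spin": the turn about the tool's z in degrees. In form: [{"claw": .., "tx": .., "ty": .., "tz": .., "spin": ..}, ...]. A call has 1 to 8 rows; each row shifts and turns the commanded pose from where the row before left it, along the tool's axes as they then stand; what a row does not reach is not made up. A row lasts 1/10 s, in which the tool goes at most 50 mm and 8.59 degrees, less where a joint would pass 70% of its speed; a pose out of reach is approached as far as the arm can. A call is refused whole if a number of a shift passes 0.05 or a number of a turn 8.59, either way. A call with a gripper value outside its range is refused whole. The fingers move at their own pace and stop on an object; "squeeze" is the grip in N (left out, the last holds). Time passes only in rows, so rows that do not move let the fingers close. It gives the time, the measured TCP pose, the force, the opening and the grip force at its end, in the units of the state.
- env.get_obs(): the state, without advancing time (a new reading comes with each control period).
- optics.capture(name): name is "scene" or "top" or "wrist"; returns the picture (400x640x3 uint8, red, green, blue); there is no depth.
- optics.calibration(name): a dict with "camera_matrix" (3x3 intrinsics, pixels), "xyz" and "attitude" of the camera in the world; the wrist camera has in their place "mount" (4x4, takes a point from camera to tool coordinates, whose origin is the TCP and whose axes are the flange's). Camera axes: x right, y down, z forward; pixel columns grow to the right and rows downward; lengths in m; the calibration is good to about 2 mm. A picture is of the moment at which its call begins: read the wrist's pose just before it. calibration takes no time and is no camera call.
- env.finish_job(): hands the job in; it is judged then, once.
The state is a dict: "clock": time; "qpos": joint angles; "joint_vel": joint speeds; "effort": joint torques, N m; "tcp_pos": TCP position; "orientation": TCP orientation; "ft_force": force on the tool from outside, world axes, zero at the start; "moment": the same for the moment, N m; "opening": opening from 0.0 (shut) to 1.0 (fully open); "finger_force": force on a finger pad.
Only numpy, scipy, OpenCV 4.12 (cv2) and the standard library are available. Lean on these libraries where they do the work, as an engineer would, in place of code of your own. Each camera call takes 0.05 s, during which the arm holds its last target. There are 200 camera calls.

## Working session

There is one attempt and no reset: what is moved stays moved. The work goes in short steps, Python scripts to look and compute and a tool call to move; the robot and the scene stay as the last step left them, time stands still between calls to the robot, and variables do not carry over. Pictures are saved under pics/ and viewed, at most 10 in all, crops included, and the job is handed in when it is done.

Besides the shell and the picture viewer there is one more tool, called by a JSON object that holds its "api" and its "payload". drive_tool: Moves the arm, as the interface text tells. Its arguments: {"type":"object","properties":{"commands":{"type":"array"},"squeeze":{"type":"number"}},"required":["commands"]}

```bash
mkdir -p pics; cat > h.py <<'E'
import sys,numpy as np,cv2
from station import env,optics
def snap(cam,name):
    o=env.get_obs(); im=optics.capture(cam); cv2.imwrite(f'pics/{name}.png',im[:,:,::-1]); return im,o
def cam(name,o=None):
    c=optics.calibration(name); K=np.array(c['camera_matrix'])
    if 'mount' in c:
        M=np.array(c['mount']); R=np.array(o['orientation']); return K,R@M[:3,:3],R@M[:3,3]+np.array(o['tcp_pos'])
    A=np.array(c['attitude']); return K,A,np.array(c['xyz'])
def proj(C,P):
    K,R,t=C; p=(np.atleast_2d(P)-t)@R@K.T; return p[:,:2]/p[:,2:]
def back(C,uv,z):
    K,R,t=C; d=R@np.linalg.inv(K)@np.array([uv[0],uv[1],1.]); return t+d*(z-t[2])/d[2]
E
python3 - <<'E'
from h import *
for n in('scene','top'):
    im,o=snap(n,n+'0'); print(n,optics.calibration(n))
print(optics.calibration('wrist')); print(o)
E
```

```text
scene {'camera_matrix': array([[407.73847333,   0.        , 319.59113412],
       [  0.        , 407.73847333, 198.67497855],
       [  0.        ,   0.        ,   1.        ]]), 'xyz': array([1.12556321, 0.30842158, 0.77274154]), 'attitude': array([[-0.36063046,  0.71822146, -0.59506605],
       [ 0.93265964,  0.27113529, -0.23797407],
       [-0.00957467, -0.64081479, -0.76763581]])}
top {'camera_matrix': array([[368.05884445,   0.        , 313.86104937],
       [  0.        , 368.05884445, 202.43475546],
       [  0.        ,   0.        ,   1.        ]]), 'xyz': array([0.49087081, 0.08021968, 0.87124015]), 'attitude': array([[-0.00750421, -0.99694174,  0.07778722],
       [-0.99944546,  0.01000123,  0.03176092],
       [-0.03244176, -0.07750575, -0.99646394]])}
{'camera_matrix': array([[326.24296098,   0.        , 320.12946835],
       [  0.        , 326.24296098, 198.39353628],
       [  0.        ,   0.        ,   1.        ]]), 'mount': array([[-7.03917621e-05, -9.66046232e-01, -2.58369256e-01,
         6.47374165e-02],
       [ 9.99999683e-01,  1.37045998e-04, -7.84863158e-04
[... 346 characters left out ...]
ray([ 9.23320399e-04, -1.29990183e-03,  1.10337557e-04,  4.32631601e-04,
        6.75276910e-05, -5.78487304e-04, -2.34687164e-03]), 'effort': array([-5.24968942e-03, -6.22432852e+01, -2.19722137e+00, -2.50502676e+01,
        1.27639726e-02,  7.75707158e-03,  8.27048638e-06]), 'tcp_pos': array([0.15507565, 0.60492468, 0.2304387 ]), 'orientation': array([[-9.68709922e-01,  2.48195326e-01, -4.08131870e-04],
       [ 2.48195660e-01,  9.68708372e-01, -1.73341880e-03],
       [-3.48656863e-05, -1.78047655e-03, -9.99998414e-01]]), 'ft_force': array([ 0.38311961,  0.46747709, -0.91518409]), 'moment': array([-0.00678092,  0.05731165,  0.04099759]), 'finger_force': 0.0, 'opening': 1.0021050555453568}
```

View pics/top0.png

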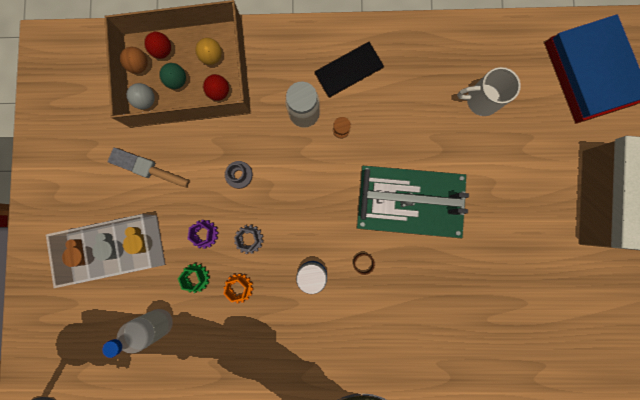

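View pics/scene0.png

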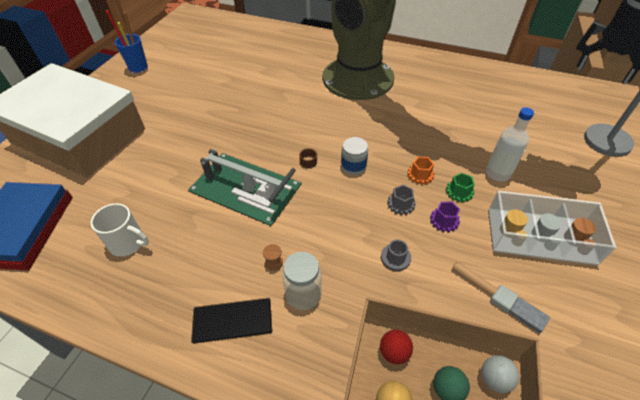

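The top view shows the machine's deck corners at (363,166), (467,174), (464,238) and (358,229), with the handle (front) at the left near column 365.

Candidates for the cog:
- Grey toothed (248,238): my choice.
- Grey smooth roller (238,174).
- Purple (203,234), green (194,278) and orange (238,288): not meant.

I'll check the choice in a close crop.

```bash
python3 - <<'E'
from h import *
C=cam('top'); im=cv2.imread('pics/top0.png')
P=np.array([back(C,p,.008)[:2] for p in [(363,166),(467,174),(464,238),(358,229)]]); print(P.round(3))
x=(P[1]+P[2]-P[0]-P[3]); x/=np.linalg.norm(x); c=P.mean(0); h=c-0.015*x
print('mach x',x,np.degrees(np.arctan2(x[1],x[0])),'hub',h)
for n,p,z in [('cog',(248,239),.045),('roller',(238,174),.04),('jar',(301,90),.11),('tin',(312,280),.075),('ring',(363,263),.028),('bob',(342,124),.046)]: print(n,back(C,p,z)[:2].round(3))
a=cv2.resize(im[140:310,180:300],None,fx=3.3,fy=3.3,interpolation=2); b=cv2.resize(im[155:250,345:480],None,fx=2.9,fy=2.9,interpolation=2)
o=np.zeros((561,396+392,3),np.uint8); o[:a.shape[0],:a.shape[1]]=a; o[:b.shape[0],396:396+b.shape[1]]=b; cv2.imwrite('pics/crop1.png',o)
E
```

```text
[[ 0.643 -0.009]
 [ 0.621 -0.251]
 [ 0.473 -0.238]
 [ 0.495  0.005]]
mach x [-0.09173767 -0.99578321] -95.26358164324016 hub [ 0.55945732 -0.10817837]
cog [0.474 0.255]
roller [0.623 0.28 ]
jar [0.791 0.13 ]
tin [0.387 0.111]
ring [ 0.418 -0.003]
bob [0.734 0.041]
```

View pics/crop1.png

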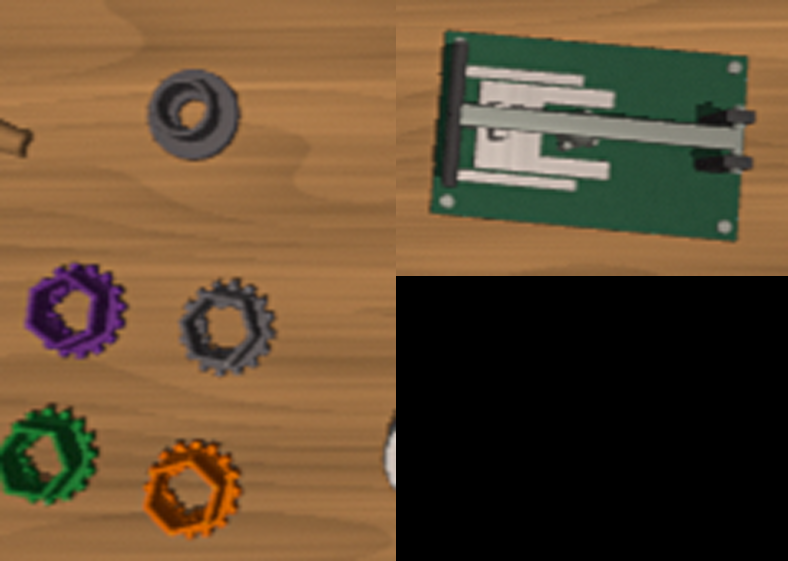

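Grey toothed with a hexagonal collar at crop (228,327) confirms the cog at about (0.474,0.255). The grey one above it is the smooth roller. Next I'll go above the near handle stretch, detouring around the bottle.

{"api": "drive_tool", "payload": {"commands": [{"tx": -0.04,"ty": 0,"tz": -0.02,"spin": -4.5},{"tx": -0.04,"ty": 0.004,"tz": -0.02,"spin": -4.6},{"tx": -0.04,"ty": 0.004,"tz": -0.02},{"tx": -0.04,"ty": 0.004,"tz": -0.02},{"tx": -0.04,"ty": 0.004},{"tx": -0.04,"ty": 0.004},{"tx": -0.02,"ty": -0.04},{"tx": -0.01,"ty": -0.045}]}}

```text
invalid input at $.commands[0]: expected keys claw, tx, ty, tz, spin
```

{"api": "drive_tool", "payload": {"commands": [{"tx": -0.01,"ty": -0.048},{"tx": -0.01,"ty": -0.048},{"tx": -0.01,"ty": -0.048},{"tx": -0.01,"ty": -0.048},{"ty": -0.048},{"ty": -0.048},{"ty": -0.048},{"ty": -0.048}]}}

```text
invalid input at $.commands[0]: expected keys claw, tx, ty, tz, spin
```

{"api": "drive_tool", "payload": {"commands": [{"claw": 0.085,"tx": -0.04,"ty": 0,"tz": -0.02,"spin": -4.5},{"claw": 0.085,"tx": -0.04,"ty": 0.004,"tz": -0.02,"spin": -4.6},{"claw": 0.085,"tx": -0.04,"ty": 0.004,"tz": -0.02,"spin": 0},{"claw": 0.085,"tx": -0.04,"ty": 0.004,"tz": -0.02,"spin": 0},{"claw": 0.085,"tx": -0.04,"ty": 0.004,"tz": 0,"spin": 0},{"claw": 0.085,"tx": -0.04,"ty": 0.004,"tz": 0,"spin": 0},{"claw": 0.085,"tx": -0.02,"ty": -0.04,"tz": 0,"spin": 0},{"claw": 0.085,"tx": -0.01,"ty": -0.045,"tz": 0,"spin": 0}]}}

```text
clock: 0.9
tcp_pos: [0.4191, 0.5053, 0.3079]
orientation: [[-0.996, 0.093, -0.002], [0.093, 0.996, -0.003], [0.002, -0.003, -1.0]]
ft_force: [1.0, 0.8, 1.0]
opening: 0.996
finger_force: 0.0
```

{"api": "drive_tool", "payload": {"commands": [{"claw": 0.085,"tx": -0.01,"ty": -0.048,"tz": 0,"spin": 0},{"claw": 0.085,"tx": -0.01,"ty": -0.048,"tz": 0,"spin": 0},{"claw": 0.085,"tx": -0.01,"ty": -0.048,"tz": 0,"spin": 0},{"claw": 0.085,"tx": -0.01,"ty": -0.048,"tz": 0,"spin": 0},{"claw": 0.085,"tx": 0,"ty": -0.048,"tz": 0,"spin": 0},{"claw": 0.085,"tx": 0,"ty": -0.048,"tz": 0,"spin": 0},{"claw": 0.085,"tx": 0,"ty": -0.048,"tz": 0,"spin": 0},{"claw": 0.085,"tx": 0,"ty": -0.048,"tz": 0,"spin": 0}]}}

```text
clock: 1.7
tcp_pos: [0.4207, 0.1184, 0.3111]
orientation: [[-0.996, 0.092, -0.0], [0.092, 0.996, -0.0], [0.0, -0.0, -1.0]]
ft_force: [0.6, -0.5, -0.2]
opening: 0.99
finger_force: 0.0
```

{"api": "drive_tool", "payload": {"commands": [{"claw": 0.085,"tx": -0.04,"ty": -0.04,"tz": 0.02,"spin": 0},{"claw": 0.085,"tx": -0.04,"ty": -0.04,"tz": 0.02,"spin": 0},{"claw": 0.085,"tx": -0.045,"ty": -0.033,"tz": 0.02,"spin": 0},{"claw": 0.085,"tx": 0,"ty": 0,"tz": 0.01,"spin": 0},{"claw": 0.085,"tx": 0,"ty": 0,"tz": 0,"spin": 0}]}}

```text
clock: 2.2
tcp_pos: [0.516, 0.0159, 0.2489]
orientation: [[-0.996, 0.094, -0.004], [0.094, 0.996, -0.0], [0.004, -0.001, -1.0]]
ft_force: [-0.2, 1.0, 0.1]
opening: 0.994
finger_force: 0.0
```

```bash
python3 - <<'E'
from h import *
im,o=snap('wrist','w1'); print(o['tcp_pos'])
C=cam('wrist',o); xm=np.array([-.0917,-.9958,0]); ym=np.array([.9958,-.0917,0]); h=np.array([.5595,-.1082,.008])
m=lambda x,y,z:proj(C,h+xm*x+ym*y+[0,0,z])[0].round(0)
for p in [(-.1,.055,.06),(-.1,-.055,.06),(-.1,-.034,.06),(-.107,-.075,0),(-.107,.075,0),(0,0,.05)]: print(p,m(*p))
E
```

```text
[0.51603449 0.01585131 0.24894637]
(-0.1, 0.055, 0.06) [303. 277.]
(-0.1, -0.055, 0.06) [301. 178.]
(-0.1, -0.034, 0.06) [302. 198.]
(-0.107, -0.075, 0) [310. 151.]
(-0.107, 0.075, 0) [311. 268.]
(0, 0, 0.05) [210. 226.]
```

View pics/w1.png

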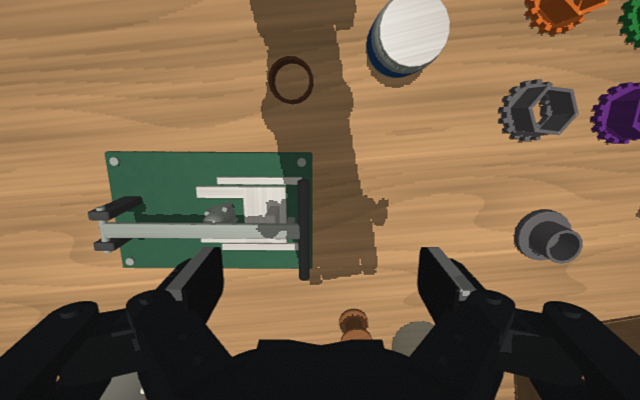

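The wrist view agrees with my model. The handle runs along column ~305, rows 180–280, and the front deck corners are at (311,152) and (313,267). Descending to the near side of the handle.

{"api": "drive_tool", "payload": {"commands": [{"claw": 0.05,"tx": -0.01,"ty": -0.009,"tz": 0.02,"spin": 0},{"claw": 0.05,"tx": -0.011,"ty": -0.009,"tz": 0.04,"spin": 0},{"claw": 0.05,"tx": 0,"ty": 0,"tz": 0.04,"spin": 0},{"claw": 0.05,"tx": 0,"ty": 0,"tz": 0.04,"spin": 0},{"claw": 0.05,"tx": 0,"ty": 0,"tz": 0.03,"spin": 0},{"claw": 0.05,"tx": 0,"ty": 0,"tz": 0,"spin": 0}]}}

```text
clock: 2.85
tcp_pos: [0.5335, -0.0016, 0.0787]
orientation: [[-0.996, 0.089, -0.006], [0.089, 0.996, 0.001], [0.006, 0.0, -1.0]]
ft_force: [-0.3, -1.2, -0.0]
opening: 0.588
finger_force: 0.0
```

{"api": "drive_tool", "payload": {"commands": [{"claw": 0.05,"tx": 0,"ty": -0.002,"tz": 0.03,"spin": 0},{"claw": 0.0,"tx": 0,"ty": 0,"tz": 0,"spin": 0},{"claw": 0.0,"tx": 0,"ty": 0,"tz": 0,"spin": 0},{"claw": 0.0,"tx": 0,"ty": 0,"tz": 0,"spin": 0},{"claw": 0.0,"tx": 0,"ty": 0,"tz": 0,"spin": 0}], "squeeze": 25}}

```text
clock: 3.35
tcp_pos: [0.537, -0.0038, 0.0529]
orientation: [[-0.996, 0.091, 0.003], [0.091, 0.996, 0.001], [-0.003, 0.001, -1.0]]
ft_force: [-1.0, 4.2, -0.2]
opening: 0.13
finger_force: 25.7
```

{"api": "drive_tool", "payload": {"commands": [{"claw": 0.0,"tx": 0,"ty": -0.002,"tz": -0.031,"spin": 0},{"claw": 0.0,"tx": 0,"ty": -0.007,"tz": -0.031,"spin": 0},{"claw": 0.0,"tx": 0,"ty": -0.012,"tz": -0.029,"spin": 0},{"claw": 0.0,"tx": 0,"ty": -0.016,"tz": -0.027,"spin": 0},{"claw": 0.0,"tx": 0,"ty": 0,"tz": 0,"spin": 0}]}}

```text
clock: 3.85
tcp_pos: [0.5334, -0.0406, 0.174]
orientation: [[-0.996, 0.092, 0.005], [0.092, 0.996, 0.003], [-0.005, 0.003, -1.0]]
ft_force: [-0.8, 8.8, 6.0]
opening: 0.126
finger_force: 25.2
```

{"api": "drive_tool", "payload": {"commands": [{"claw": 0.0,"tx": 0,"ty": -0.02,"tz": -0.023,"spin": 0},{"claw": 0.0,"tx": 0,"ty": -0.023,"tz": -0.021,"spin": 0},{"claw": 0.0,"tx": 0,"ty": -0.026,"tz": -0.018,"spin": 0},{"claw": 0.0,"tx": 0,"ty": -0.028,"tz": -0.013,"spin": 0},{"claw": 0.0,"tx": 0,"ty": -0.03,"tz": -0.009,"spin": 0},{"claw": 0.0,"tx": 0,"ty": 0,"tz": 0,"spin": 0}]}}

```text
clock: 4.45
tcp_pos: [0.5208, -0.1721, 0.259]
orientation: [[-0.995, 0.097, 0.006], [0.097, 0.995, -0.003], [-0.007, -0.002, -1.0]]
ft_force: [-9.0, 5.1, 26.9]
opening: 0.125
finger_force: 28.8
```

{"api": "drive_tool", "payload": {"commands": [{"claw": 0.0,"tx": 0,"ty": -0.026,"tz": -0.003,"spin": 0},{"claw": 0.0,"tx": 0,"ty": -0.031,"tz": 0,"spin": 0},{"claw": 0.0,"tx": 0,"ty": -0.031,"tz": 0.005,"spin": 0},{"claw": 0.0,"tx": 0,"ty": -0.01,"tz": 0.002,"spin": 0},{"claw": 0.0,"tx": 0,"ty": 0,"tz": 0,"spin": 0}]}}

```text
clock: 4.95
tcp_pos: [0.5111, -0.2709, 0.2521]
orientation: [[-0.995, 0.097, 0.003], [0.097, 0.995, -0.006], [-0.004, -0.005, -1.0]]
ft_force: [-4.6, -4.7, 12.7]
opening: 0.132
finger_force: 29.1
```

{"api": "drive_tool", "payload": {"commands": [{"claw": 0.04,"tx": 0,"ty": 0,"tz": 0,"spin": 0},{"claw": 0.04,"tx": 0,"ty": 0,"tz": 0,"spin": 0},{"claw": 0.04,"tx": 0,"ty": 0,"tz": -0.025,"spin": 0},{"claw": 0.04,"tx": 0,"ty": 0,"tz": -0.035,"spin": 0},{"claw": 0.04,"tx": 0,"ty": 0.02,"tz": -0.02,"spin": 0},{"claw": 0.06,"tx": -0.01,"ty": 0.045,"tz": 0,"spin": 0},{"claw": 0.06,"tx": -0.01,"ty": 0.045,"tz": 0,"spin": 0},{"claw": 0.06,"tx": -0.01,"ty": 0.045,"tz": 0,"spin": 0}]}}

```text
clock: 5.75
tcp_pos: [0.556, -0.1124, 0.3296]
orientation: [[-0.996, 0.092, 0.0], [0.092, 0.996, 0.0], [-0.0, 0.0, -1.0]]
ft_force: [0.8, -0.6, 0.0]
opening: 0.7
finger_force: 0.0
```

{"api": "drive_tool", "payload": {"commands": [{"claw": 0.06,"tx": 0,"ty": 0.045,"tz": 0,"spin": 0},{"claw": 0.06,"tx": 0,"ty": 0.045,"tz": 0.03,"spin": 0},{"claw": 0.06,"tx": 0,"ty": 0.02,"tz": 0.04,"spin": 0},{"claw": 0.06,"tx": 0,"ty": 0,"tz": 0.02,"spin": 0},{"claw": 0.06,"tx": 0,"ty": 0,"tz": 0,"spin": 0}]}}

```text
clock: 6.25
tcp_pos: [0.5638, -0.007, 0.2386]
orientation: [[-0.996, 0.089, -0.006], [0.089, 0.996, 0.0], [0.006, -0.001, -1.0]]
ft_force: [-0.2, -0.0, 0.4]
opening: 0.706
finger_force: 0.0
```

```bash
python3 - <<'E'
from h import *
im,o=snap('wrist','w2'); print(o['tcp_pos'],o['orientation'])
C=cam('wrist',o); xm=np.array([-.0917,-.9958,0]); ym=np.array([.9958,-.0917,0]); h=np.array([.5595,-.1082,.008])
m=lambda x,y,z:proj(C,h+xm*x+ym*y+[0,0,z])[0].round(0)
for p in [(-.107,-.075,0),(.137,-.075,0),(-.107,.075,0),(0,0,.05),(-.075,-.013,.048),(-.075,.013,.048)]: print(p,m(*p))
E
```

```text
[ 0.56377135 -0.00697338  0.23861348] [[-9.96004113e-01  8.90988585e-02 -6.09919866e-03]
 [ 8.91004497e-02  9.96022645e-01  1.08794070e-05]
 [ 6.07590932e-03 -5.32605409e-04 -9.99981400e-01]]
(-0.107, -0.075, 0) [326. 108.]
(0.137, -0.075, 0) [105. 107.]
(-0.107, 0.075, 0) [325. 235.]
(0, 0, 0.05) [221. 183.]
(-0.075, -0.013, 0.048) [295. 170.]
(-0.075, 0.013, 0.048) [295. 195.]
```

View pics/w2.png

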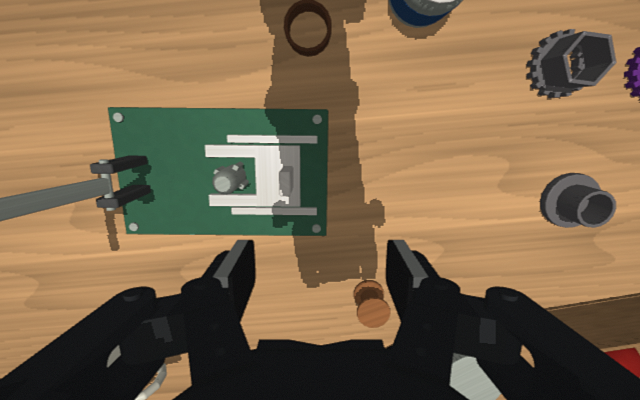

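The bar leans back out of the way (left). The hub top is at (222,183) and the plate's fin at (288,181), which puts the fin at machine x ≈ -67 mm. The master spline isn't clear yet. Going for the fin.

{"api": "drive_tool", "payload": {"commands": [{"claw": 0.045,"tx": -0.002,"ty": -0.018,"tz": 0.035,"spin": 0},{"claw": 0.045,"tx": -0.002,"ty": -0.017,"tz": 0.04,"spin": 0},{"claw": 0.045,"tx": 0,"ty": 0,"tz": 0.04,"spin": 0},{"claw": 0.045,"tx": 0,"ty": 0,"tz": 0.04,"spin": 0},{"claw": 0.045,"tx": 0,"ty": 0,"tz": 0.03,"spin": 0},{"claw": 0.045,"tx": 0,"ty": 0,"tz": 0,"spin": 0}]}}

```text
clock: 6.9
tcp_pos: [0.5653, -0.0444, 0.0544]
orientation: [[-0.996, 0.093, -0.005], [0.093, 0.996, -0.0], [0.004, -0.001, -1.0]]
ft_force: [-0.2, -0.5, -0.6]
opening: 0.529
finger_force: 0.0
```

{"api": "drive_tool", "payload": {"commands": [{"claw": 0.045,"tx": 0,"ty": 0.003,"tz": 0.02,"spin": 0},{"claw": 0.045,"tx": 0,"ty": 0,"tz": 0.01,"spin": 0},{"claw": 0.0,"tx": 0,"ty": 0,"tz": 0,"spin": 0},{"claw": 0.0,"tx": 0,"ty": 0,"tz": 0,"spin": 0},{"claw": 0.0,"tx": 0,"ty": 0,"tz": 0,"spin": 0},{"claw": 0.0,"tx": 0,"ty": 0,"tz": 0,"spin": 0}], "squeeze": 50}}

```text
clock: 7.5
tcp_pos: [0.5679, -0.041, 0.028]
orientation: [[-0.996, 0.092, 0.003], [0.092, 0.996, -0.0], [-0.003, -0.0, -1.0]]
ft_force: [-0.4, -0.7, 7.3]
opening: 0.131
finger_force: 50.2
```

{"api": "drive_tool", "payload": {"commands": [{"claw": 0.0,"tx": 0,"ty": 0.01,"tz": 0,"spin": 0},{"claw": 0.0,"tx": 0,"ty": 0.015,"tz": 0,"spin": 0},{"claw": 0.0,"tx": 0,"ty": 0.02,"tz": 0,"spin": 0},{"claw": 0.0,"tx": 0,"ty": 0.015,"tz": 0,"spin": 0},{"claw": 0.0,"tx": 0,"ty": 0,"tz": 0,"spin": 0}]}}

```text
clock: 8.0
tcp_pos: [0.5736, 0.0216, 0.028]
orientation: [[-0.996, 0.089, 0.003], [0.089, 0.996, 0.001], [-0.003, 0.002, -1.0]]
ft_force: [-0.0, 4.3, 5.4]
opening: 0.133
finger_force: 50.2
```

{"api": "drive_tool", "payload": {"commands": [{"claw": 0.0,"tx": 0,"ty": 0.005,"tz": -0.01,"spin": 0},{"claw": 0.0,"tx": 0,"ty": 0.015,"tz": -0.008,"spin": 0},{"claw": 0.0,"tx": 0,"ty": 0.025,"tz": 0,"spin": 0},{"claw": 0.0,"tx": 0,"ty": 0.03,"tz": 0,"spin": 0},{"claw": 0.0,"tx": 0,"ty": 0.025,"tz": 0,"spin": 0},{"claw": 0.0,"tx": 0,"ty": 0.012,"tz": 0,"spin": 0},{"claw": 0.0,"tx": 0,"ty": 0,"tz": 0.01,"spin": 0},{"claw": 0.0,"tx": 0,"ty": 0,"tz": 0,"spin": 0}]}}

```text
clock: 8.8
tcp_pos: [0.5816, 0.1294, 0.0331]
orientation: [[-0.996, 0.092, -0.002], [0.092, 0.996, -0.002], [0.002, -0.002, -1.0]]
ft_force: [-0.3, -1.0, -2.4]
opening: 0.131
finger_force: 49.0
```

{"api": "drive_tool", "payload": {"commands": [{"claw": 0.0,"tx": 0,"ty": 0,"tz": 0.007,"spin": 0},{"claw": 0.0,"tx": 0,"ty": 0,"tz": 0.004,"spin": 0},{"claw": 0.0,"tx": 0,"ty": 0,"tz": 0.002,"spin": 0},{"claw": 0.0,"tx": 0,"ty": 0,"tz": 0.0,"spin": 0}]}}

```text
clock: 9.2
tcp_pos: [0.5824, 0.13, 0.0209]
orientation: [[-0.996, 0.093, -0.001], [0.093, 0.996, -0.0], [0.001, -0.0, -1.0]]
ft_force: [-1.0, 0.2, -1.4]
opening: 0.131
finger_force: 49.1
```

{"api": "drive_tool", "payload": {"commands": [{"claw": 0.04,"tx": 0,"ty": 0,"tz": 0,"spin": 0},{"claw": 0.04,"tx": 0,"ty": 0,"tz": 0,"spin": 0},{"claw": 0.04,"tx": 0,"ty": 0,"tz": -0.03,"spin": 0},{"claw": 0.04,"tx": 0,"ty": 0,"tz": -0.045,"spin": 0},{"claw": 0.06,"tx": 0,"ty": -0.04,"tz": -0.045,"spin": 0},{"claw": 0.085,"tx": 0,"ty": -0.045,"tz": -0.04,"spin": 0},{"claw": 0.085,"tx": 0,"ty": -0.045,"tz": 0,"spin": 0},{"claw": 0.085,"tx": 0,"ty": -0.045,"tz": 0,"spin": 0}]}}

```text
clock: 10.0
tcp_pos: [0.5685, -0.0304, 0.169]
orientation: [[-0.996, 0.091, 0.004], [0.091, 0.996, -0.0], [-0.004, 0.0, -1.0]]
ft_force: [1.3, -0.3, -0.2]
opening: 0.991
finger_force: 0.0
```

{"api": "drive_tool", "payload": {"commands": [{"claw": 0.085,"tx": 0,"ty": -0.04,"tz": 0,"spin": 0},{"claw": 0.085,"tx": 0,"ty": -0.015,"tz": 0.02,"spin": 0},{"claw": 0.085,"tx": 0,"ty": 0,"tz": 0.01,"spin": 0},{"claw": 0.085,"tx": 0,"ty": 0,"tz": 0.0,"spin": 0}]}}

```text
clock: 10.4
tcp_pos: [0.562, -0.083, 0.1357]
orientation: [[-0.996, 0.092, -0.003], [0.092, 0.996, 0.001], [0.003, 0.001, -1.0]]
ft_force: [-0.4, 0.0, 0.3]
opening: 0.994
finger_force: 0.0
```

```bash
python3 - <<'E'
from h import *
im,o=snap('wrist','w3'); print(o['tcp_pos'],o['orientation'][:2,0],o['opening'])
np.savez('w3.npz',p=o['tcp_pos'],R=o['orientation'])
C=cam('wrist',o); xm=np.array([-.0917,-.9958,0]); ym=np.array([.9958,-.0917,0]); h=np.array([.5595,-.1082,.008])
m=lambda x,y,z:proj(C,h+xm*x+ym*y+[0,0,z])[0].round(0)
for p in [(-.107,-.075,0),(.137,-.075,0),(0,0,.05),(0,0,.026),(0,0,0)]: print(p,m(*p))
c=m(0,0,.03).astype(int); a=im[max(c[1]-60,0):c[1]+60,c[0]-80:c[0]+80,::-1]; print(c)
top=cv2.resize(a,None,fx=5,fy=5,interpolation=2); cv2.imwrite('pics/w3c.png',top)
E
```

```text
[ 0.56197763 -0.08303568  0.13572544] [-0.99577279  0.09181256] 0.9944916830197946
(-0.107, -0.075, 0) [423.  98.]
(0.137, -0.075, 0) [116.  98.]
(0, 0, 0.05) [285. 206.]
(0, 0, 0.026) [288. 198.]
(0, 0, 0) [291. 190.]
[287 199]
```

View pics/w3c.png

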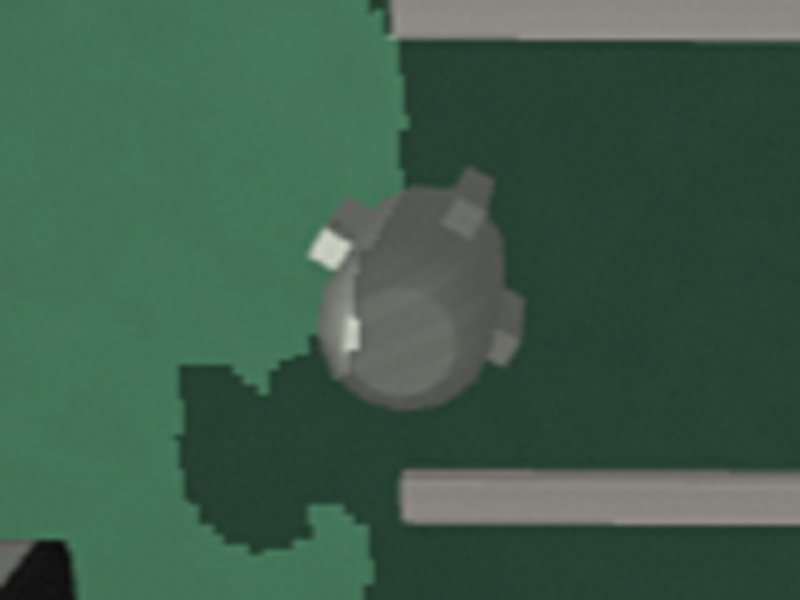

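```bash
python3 - <<'E'
from h import *
from scipy.optimize import least_squares
d=np.load('w3.npz'); o={'tcp_pos':d['p'],'orientation':d['R']}; C=cam('wrist',o)
f=lambda u,v,z:back(C,(207+u/5,139+v/5),z)[:2]
P=np.array([f(316,244,.034),f(471,205,.034),f(515,350,.034)])
ax=np.radians([180,0,-180])
def r(q):
    c=q[:2]; a=q[2]+np.radians([90,180,270]) # try both senses
    return (c+.0175*np.c_[np.cos(a),np.sin(a)]-P[S]).ravel()*1e3
for S in([0,1,2],[2,1,0]):
  for a0 in (-.3,0,.3):
    s=least_squares(r,[.56,-.108,a0]); print(S,s.x[:2],'master dir deg',np.degrees(s.x[2]),s.cost,s.fun.round(1))
print('hub top',f(408,343,.058))
E
```

```text
[0, 1, 2] [ 0.55087917 -0.09984746] master dir deg 146.30799430797416 397.4357756915818 [ -9.3   6.4  18.9 -13.1  -9.6   6.7]
[0, 1, 2] [ 0.55087919 -0.09984742] master dir deg 146.30751282958755 397.4357758735687 [ -9.3   6.4  18.9 -13.1  -9.6   6.7]
[0, 1, 2] [ 0.55087919 -0.09984743] master dir deg 146.30764279175324 397.43577582157246 [ -9.3   6.4  18.9 -13.1  -9.6   6.7]
[2, 1, 0] [ 0.56052102 -0.10641499] master dir deg -34.82925855586917 0.12906116244238347 [ 0.3 -0.  -0.4 -0.   0.1  0.1]
[2, 1, 0] [ 0.56052102 -0.10641499] master dir deg -34.829258510837626 0.1290611624424073 [ 0.3 -0.  -0.4 -0.   0.1  0.1]
[2, 1, 0] [ 0.56052102 -0.10641499] master dir deg -34.829258381941415 0.12906116244241223 [ 0.3 -0.  -0.4 -0.   0.1  0.1]
hub top [ 0.56070755 -0.10551876]
```

The crop shows the hub top at (408,343) and three narrow splines with outer ends at (316,244), (471,205) and (515,350). The wide master is hidden below, towards image bottom. The fit gives the hub at (0.5606,-0.106) and the master direction at -34.8° in the world. Now to the cog.

{"api": "drive_tool", "payload": {"commands": [{"claw": 0.085,"tx": 0,"ty": 0.02,"tz": -0.03,"spin": 0},{"claw": 0.085,"tx": 0.012,"ty": 0.04,"tz": -0.03,"spin": 0},{"claw": 0.085,"tx": 0.02,"ty": 0.045,"tz": 0,"spin": 0},{"claw": 0.085,"tx": 0.02,"ty": 0.045,"tz": 0,"spin": 0},{"claw": 0.085,"tx": 0.02,"ty": 0.045,"tz": 0,"spin": 0},{"claw": 0.085,"tx": 0.02,"ty": 0.045,"tz": 0,"spin": 0},{"claw": 0.085,"tx": 0.02,"ty": 0.045,"tz": 0,"spin": 0},{"claw": 0.085,"tx": 0.012,"ty": 0.043,"tz": 0.0,"spin": 0}]}}

```text
clock: 11.25
tcp_pos: [0.4673, 0.2573, 0.1973]
orientation: [[-0.996, 0.087, 0.0], [0.087, 0.996, 0.001], [-0.0, 0.002, -1.0]]
ft_force: [1.2, -0.1, -0.1]
opening: 0.998
finger_force: 0.0
```

{"api": "drive_tool", "payload": {"commands": [{"claw": 0.085,"tx": 0,"ty": 0.02,"tz": 0.02,"spin": 0},{"claw": 0.085,"tx": 0,"ty": 0,"tz": 0.02,"spin": 0},{"claw": 0.085,"tx": 0,"ty": 0,"tz": 0.0,"spin": 0}]}}

```text
clock: 11.55
tcp_pos: [0.4692, 0.2748, 0.1546]
orientation: [[-0.996, 0.087, -0.003], [0.087, 0.996, -0.001], [0.003, -0.002, -1.0]]
ft_force: [-1.0, -0.0, 0.6]
opening: 0.999
finger_force: 0.0
```

```bash
python3 - <<'E'
from h import *
im,o=snap('wrist','w4'); print(o['tcp_pos'],o['orientation'][:2,0],o['opening'],o['qpos'])
np.savez('w4.npz',p=o['tcp_pos'],R=o['orientation'])
C=cam('wrist',o); c=proj(C,[.474,.255,.03])[0].astype(int); print(c)
x0,y0=c[0]-80,max(c[1]-60,0); print(x0,y0)
cv2.imwrite('pics/w4c.png',cv2.resize(im[y0:y0+120,x0:x0+160,::-1],None,fx=5,fy=5,interpolation=2))
E
```

```text
[0.4691505  0.27483294 0.15460646] [-0.99620227  0.0870085 ] 0.9991266023981467 [-0.50471107  0.4568975  -0.10251176  1.82317902  0.05806355  0.86791521
  0.84919546]
[298 198]
218 138
```

View pics/w4c.png

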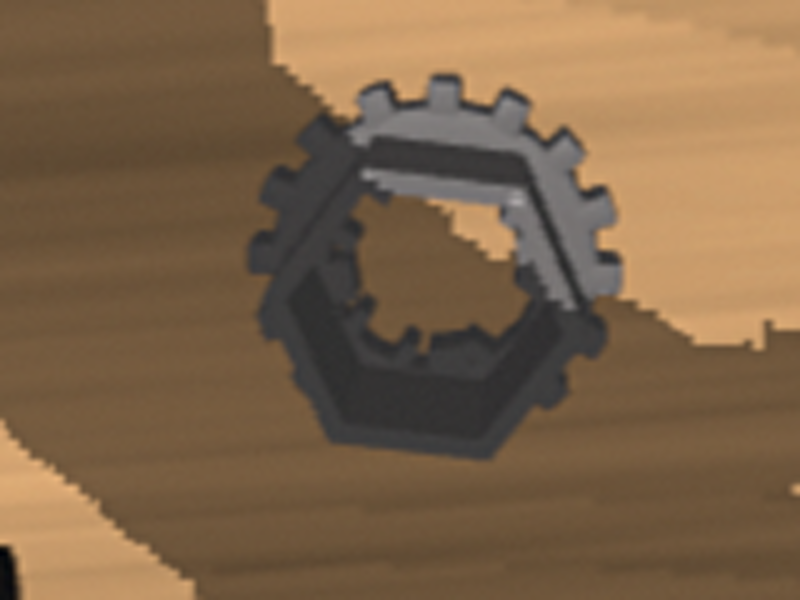

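Hexagonal collar and teeth are confirmed, but the slots are hidden by the oblique view. I'll put the camera straight above the cog.

{"api": "drive_tool", "payload": {"commands": [{"claw": 0.085,"tx": -0.033,"ty": -0.006,"tz": 0.02,"spin": 0},{"claw": 0.085,"tx": -0.033,"ty": -0.006,"tz": 0.02,"spin": 0},{"claw": 0.085,"tx": 0,"ty": 0,"tz": 0.0,"spin": 0}]}}

```text
clock: 11.9
tcp_pos: [0.5397, 0.2517, 0.1151]
orientation: [[-0.995, 0.097, 0.001], [0.097, 0.995, -0.002], [-0.001, -0.002, -1.0]]
ft_force: [-1.1, -1.2, -0.3]
opening: 0.996
finger_force: 0.0
```

```bash
python3 - <<'E'
from h import *
im,o=snap('wrist','w5'); print(o['tcp_pos'],o['orientation'][:2,0])
np.savez('w5.npz',p=o['tcp_pos'],R=o['orientation'])
C=cam('wrist',o)
# rectified views at given plane: 8 px/mm, world x right, y up, centred (.474,.255)
S=5; n=400
def rect(z,n=400):
    q=np.array([[-1,-1],[1,-1],[1,1],[-1,1]])*.04
    w=np.c_[q+[.474,.255],np.full(4,z)]; src=proj(C,w).astype(np.float32)
    dst=np.float32([[(a/.04+1)*n/2,(1-b/.04)*n/2] for a,b in q])
    return cv2.warpPerspective(im,cv2.getPerspectiveTransform(src,dst),(n,n),flags=2)
a=np.hstack([rect(.012),rect(.045)])[:,:,::-1]
a=(255*(a/255.)**.5).astype(np.uint8); cv2.imwrite('pics/w5c.png',a)
E
```

```text
[0.53972627 0.25168791 0.1151249 ] [-0.99530421  0.09678837]
```

View pics/w5c.png

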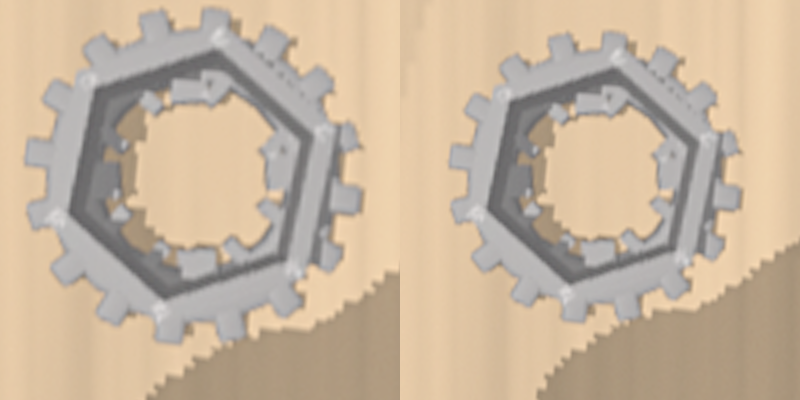

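The rectified view shows the cog centre at about (0.4726,0.2598), with hex flats at -12° and every 60° from there. I'll measure the slots numerically, as see-through wood colour at slot radius.

```bash
python3 - <<'E'
from h import *
d=np.load('w5.npz'); o={'tcp_pos':d['p'],'orientation':d['R']}; C=cam('wrist',o)
im=cv2.imread('pics/w5.png'); hsv=cv2.cvtColor(im,cv2.COLOR_BGR2HSV)
S=hsv[:,:,1].astype(np.float32)
c=np.array([.4726,.2598]); th=np.arange(0,360,4)
for z in(.012,.0):
  print('z',z)
  for r in(.0150,.016,.017):
    a=np.radians(th); w=np.c_[c[0]+r*np.cos(a),c[1]+r*np.sin(a),np.full(len(a),z)]
    p=proj(C,w).astype(np.float32); s=cv2.remap(S,p[:,0].reshape(1,-1),p[:,1].reshape(1,-1),1)[0]
    print(r,''.join('#' if v<75 else '.' for v in s), s.min(),s.max())
E
```

```text
z 0.012
0.015 ######.............########..##.......###..######..###.......###.#######..###......###..## 4.9414062 123.0
0.016 #######...........#########..###......###..#######.###.......###.#######..###......###..## 2.1757812 121.85156
0.017 #######...........#########..###......###..######..###.......##..#######..###......###..## 2.1015625 121.64844
z 0.0
0.015 ###..#.............#...................#.....................#......###...##........##.... 23.703125 121.27734
0.016 #######............########..###......###..######..###.......###.#######..###......###..## 2.3984375 123.4375
0.017 #######...........#########..###......###..#######.###......####.#######..###......###..## 2.0332031 121.836914
```

The slots read clearly: the wide one is centred at ~49.5° and the others at 139/229/319°. Plan: grip across the flats at 109°, then turn by -84°.

{"api": "drive_tool", "payload": {"commands": [{"claw": 0.065,"tx": 0.034,"ty": 0.001,"tz": 0,"spin": 0},{"claw": 0.065,"tx": 0.034,"ty": 0.001,"tz": 0,"spin": 0},{"claw": 0.065,"tx": 0,"ty": 0,"tz": 0.0,"spin": -8},{"claw": 0.065,"tx": 0,"ty": 0,"tz": 0.0,"spin": -8},{"claw": 0.065,"tx": 0,"ty": 0,"tz": 0.02,"spin": -8},{"claw": 0.065,"tx": 0,"ty": 0,"tz": 0.0,"spin": 0},{"claw": 0.065,"tx": 0,"ty": 0,"tz": 0.0,"spin": 0}]}}

```text
clock: 12.65
tcp_pos: [0.4683, 0.2633, 0.0972]
orientation: [[-0.948, -0.318, 0.0], [-0.318, 0.948, 0.0], [-0.0, 0.0, -1.0]]
ft_force: [0.1, -0.1, -0.2]
opening: 0.764
finger_force: 0.0
```

{"api": "drive_tool", "payload": {"commands": [{"claw": 0.065,"tx": -0.003,"ty": -0.005,"tz": 0.02,"spin": 0},{"claw": 0.065,"tx": 0,"ty": 0,"tz": 0.025,"spin": 0},{"claw": 0.065,"tx": 0,"ty": 0,"tz": 0.02,"spin": 0},{"claw": 0.065,"tx": 0,"ty": 0,"tz": 0.01,"spin": 0},{"claw": 0.065,"tx": 0,"ty": 0,"tz": 0,"spin": 0}]}}

```text
clock: 13.15
tcp_pos: [0.4727, 0.2593, 0.0208]
orientation: [[-0.948, -0.32, -0.001], [-0.32, 0.948, -0.001], [0.001, -0.0, -1.0]]
ft_force: [0.3, 0.2, -0.6]
opening: 0.763
finger_force: 0.0
```

{"api": "drive_tool", "payload": {"commands": [{"claw": 0.065,"tx": 0,"ty": 0,"tz": 0.005,"spin": 0},{"claw": 0.03,"tx": 0,"ty": 0,"tz": 0,"spin": 0},{"claw": 0.03,"tx": 0,"ty": 0,"tz": 0,"spin": 0},{"claw": 0.03,"tx": 0,"ty": 0,"tz": 0,"spin": 0},{"claw": 0.03,"tx": 0,"ty": 0,"tz": 0,"spin": 0}], "squeeze": 40}}

```text
clock: 13.65
tcp_pos: [0.4736, 0.2596, 0.017]
orientation: [[-0.947, -0.321, 0.001], [-0.321, 0.947, 0.001], [-0.001, 0.0, -1.0]]
ft_force: [-1.3, -0.7, 6.2]
opening: 0.529
finger_force: 42.2
```

{"api": "drive_tool", "payload": {"commands": [{"claw": 0.03,"tx": 0,"ty": 0,"tz": -0.02,"spin": 0},{"claw": 0.03,"tx": 0,"ty": 0,"tz": -0.04,"spin": 0},{"claw": 0.03,"tx": 0,"ty": 0,"tz": -0.04,"spin": 0},{"claw": 0.03,"tx": 0.004,"ty": -0.03,"tz": -0.01,"spin": 0},{"claw": 0.03,"tx": 0.004,"ty": -0.042,"tz": 0,"spin": 0},{"claw": 0.03,"tx": 0.004,"ty": -0.042,"tz": 0,"spin": 0},{"claw": 0.03,"tx": 0.004,"ty": -0.042,"tz": 0,"spin": 0},{"claw": 0.03,"tx": 0.004,"ty": -0.042,"tz": 0,"spin": 0}]}}

```text
clock: 14.45
tcp_pos: [0.5177, 0.0636, 0.1263]
orientation: [[-0.947, -0.321, 0.0], [-0.321, 0.947, -0.0], [-0.0, -0.0, -1.0]]
ft_force: [1.5, 0.5, -2.5]
opening: 0.531
finger_force: 41.5
```

{"api": "drive_tool", "payload": {"commands": [{"claw": 0.03,"tx": 0.004,"ty": -0.042,"tz": 0,"spin": 0},{"claw": 0.03,"tx": 0.004,"ty": -0.042,"tz": 0,"spin": 0},{"claw": 0.03,"tx": 0.004,"ty": -0.042,"tz": 0,"spin": 0},{"claw": 0.03,"tx": 0.003,"ty": -0.04,"tz": 0,"spin": 0},{"claw": 0.03,"tx": 0,"ty": 0,"tz": 0,"spin": 8.3},{"claw": 0.03,"tx": 0,"ty": 0,"tz": 0,"spin": 8.3},{"claw": 0.03,"tx": 0,"ty": 0,"tz": 0,"spin": 8.3},{"claw": 0.03,"tx": 0,"ty": 0,"tz": 0,"spin": 8.3}]}}

```text
clock: 15.25
tcp_pos: [0.5565, -0.0969, 0.126]
orientation: [[-0.967, 0.256, -0.001], [0.256, 0.967, 0.0], [0.001, 0.0, -1.0]]
ft_force: [-0.2, 0.6, -1.2]
opening: 0.532
finger_force: 41.4
```

{"api": "drive_tool", "payload": {"commands": [{"claw": 0.03,"tx": 0,"ty": 0,"tz": 0,"spin": 8.3},{"claw": 0.03,"tx": 0,"ty": 0,"tz": 0,"spin": 8.3},{"claw": 0.03,"tx": 0,"ty": 0,"tz": 0,"spin": 8.3},{"claw": 0.03,"tx": 0,"ty": 0,"tz": 0,"spin": 8.3},{"claw": 0.03,"tx": 0,"ty": 0,"tz": 0,"spin": 8.3},{"claw": 0.03,"tx": 0,"ty": 0,"tz": 0,"spin": 8.3},{"claw": 0.03,"tx": 0,"ty": 0,"tz": 0,"spin": 0},{"claw": 0.03,"tx": 0,"ty": 0,"tz": 0,"spin": 0}]}}

```text
clock: 16.05
tcp_pos: [0.5567, -0.0965, 0.126]
orientation: [[-0.438, 0.899, -0.0], [0.899, 0.438, -0.0], [0.0, -0.0, -1.0]]
ft_force: [0.0, 0.2, -1.2]
opening: 0.53
finger_force: 41.4
```

{"api": "drive_tool", "payload": {"commands": [{"claw": 0.03,"tx": -0.006,"ty": -0.001,"tz": 0.02,"spin": 0.8},{"claw": 0.03,"tx": -0.005,"ty": 0,"tz": 0.02,"spin": 0},{"claw": 0.03,"tx": 0,"ty": 0,"tz": 0,"spin": 0},{"claw": 0.03,"tx": 0,"ty": 0,"tz": 0,"spin": 0}]}}

```text
clock: 16.45
tcp_pos: [0.5604, -0.1071, 0.0862]
orientation: [[-0.423, 0.906, -0.001], [0.906, 0.423, 0.0], [0.001, -0.001, -1.0]]
ft_force: [0.6, -0.1, -1.4]
opening: 0.532
finger_force: 41.5
```

```bash
python3 - <<'E'
from h import *
im,o=snap('wrist','w6'); p=o['tcp_pos'];R=o['orientation'];print(p,R[:2,1],np.degrees(np.arctan2(R[1,1],R[0,1])),o['ft_force'])
np.savez('w6.npz',p=p,R=R); C=cam('wrist',o)
zt=p[2]-.017+.045; q=np.array([[-1,-1],[1,-1],[1,1],[-1,1]])*.04; n=550
def rect(z,c):
    src=proj(C,np.c_[q+c,np.full(4,z)]).astype(np.float32); dst=np.float32([[(a/.04+1)*n/2,(1-b/.04)*n/2] for a,b in q])
    return cv2.warpPerspective(im,cv2.getPerspectiveTransform(src,dst),(n,n),flags=2)
a=rect(zt,p[:2])[:,:,::-1]; a=(255*(a/255.)**.6).astype(np.uint8); cv2.imwrite('pics/w6c.png',a)
E
```

```text
[ 0.56039852 -0.10710485  0.08618729] [0.90617016 0.42291278] 25.018626253716775 [ 0.61662674 -0.12680005 -1.39902219]
```

View pics/w6c.png

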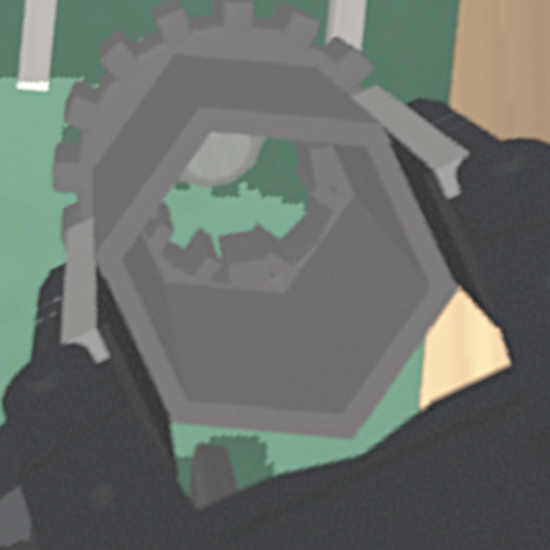

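The collar top's vertices average (276,274) in a 550 px view, so the cog is centred on the TCP to within a fraction of a millimetre, and the hub top shows through the bore. Shift 1 mm and lower.

{"api": "drive_tool", "payload": {"commands": [{"claw": 0.03,"tx": 0.001,"ty": 0.0,"tz": 0.01,"spin": 0},{"claw": 0.03,"tx": 0,"ty": 0,"tz": 0.01,"spin": 0},{"claw": 0.03,"tx": 0,"ty": 0,"tz": 0.008,"spin": 0},{"claw": 0.03,"tx": 0,"ty": 0,"tz": 0,"spin": 0},{"claw": 0.03,"tx": 0,"ty": 0,"tz": 0,"spin": 0}]}}

```text
clock: 17.0
tcp_pos: [0.56, -0.1061, 0.0578]
orientation: [[-0.422, 0.907, -0.001], [0.907, 0.422, 0.0], [0.0, -0.001, -1.0]]
ft_force: [-0.3, -0.0, -1.5]
opening: 0.534
finger_force: 41.6
```

{"api": "drive_tool", "payload": {"commands": [{"claw": 0.03,"tx": 0,"ty": 0.0,"tz": 0.005,"spin": 0},{"claw": 0.03,"tx": 0,"ty": 0,"tz": 0.004,"spin": 0},{"claw": 0.03,"tx": 0,"ty": 0,"tz": 0.003,"spin": 0},{"claw": 0.03,"tx": 0,"ty": 0,"tz": 0.002,"spin": 0},{"claw": 0.03,"tx": 0,"ty": 0,"tz": 0,"spin": 0}]}}

```text
clock: 17.5
tcp_pos: [0.56, -0.1061, 0.0438]
orientation: [[-0.422, 0.907, -0.001], [0.907, 0.422, 0.0], [0.0, -0.0, -1.0]]
ft_force: [-0.4, -0.1, -1.6]
opening: 0.531
finger_force: 41.7
```

Past the spline tops (underside at 27 mm) with no added force, so the slots have engaged. On down.

{"api": "drive_tool", "payload": {"commands": [{"claw": 0.03,"tx": 0,"ty": 0.0,"tz": 0.005,"spin": 0},{"claw": 0.03,"tx": 0,"ty": 0,"tz": 0.005,"spin": 0},{"claw": 0.03,"tx": 0,"ty": 0,"tz": 0.005,"spin": 0},{"claw": 0.03,"tx": 0,"ty": 0,"tz": 0.002,"spin": 0},{"claw": 0.03,"tx": 0,"ty": 0,"tz": 0.001,"spin": 0},{"claw": 0.03,"tx": 0,"ty": 0,"tz": 0,"spin": 0}]}}

```text
clock: 18.1
tcp_pos: [0.5601, -0.1061, 0.0259]
orientation: [[-0.422, 0.907, -0.0], [0.907, 0.422, 0.0], [0.0, -0.0, -1.0]]
ft_force: [-0.5, -0.9, -1.7]
opening: 0.533
finger_force: 41.7
```

{"api": "drive_tool", "payload": {"commands": [{"claw": 0.03,"tx": 0,"ty": 0.0,"tz": 0.001,"spin": 0},{"claw": 0.03,"tx": 0,"ty": 0,"tz": 0.001,"spin": 0},{"claw": 0.03,"tx": 0,"ty": 0,"tz": 0,"spin": 0}]}}

```text
clock: 18.4
tcp_pos: [0.5603, -0.1062, 0.025]
orientation: [[-0.421, 0.907, 0.001], [0.907, 0.421, -0.0], [-0.0, 0.001, -1.0]]
ft_force: [-2.1, 0.1, 6.5]
opening: 0.533
finger_force: 42.5
```

Contact with the deck. Release, rise, retreat towards the front and check.

{"api": "drive_tool", "payload": {"commands": [{"claw": 0.065,"tx": 0,"ty": 0.0,"tz": 0,"spin": 0},{"claw": 0.065,"tx": 0,"ty": 0,"tz": 0,"spin": 0},{"claw": 0.065,"tx": 0,"ty": 0,"tz": 0,"spin": 0},{"claw": 0.065,"tx": 0,"ty": 0,"tz": -0.02,"spin": 0},{"claw": 0.065,"tx": 0,"ty": 0,"tz": -0.04,"spin": 0},{"claw": 0.065,"tx": 0,"ty": 0,"tz": -0.05,"spin": 0},{"claw": 0.065,"tx": 0.02,"ty": 0,"tz": -0.04,"spin": 0},{"claw": 0.065,"tx": 0.04,"ty": 0,"tz": 0,"spin": 0}]}}

```text
clock: 19.2
tcp_pos: [0.5387, -0.0548, 0.1796]
orientation: [[-0.417, 0.909, 0.011], [0.909, 0.417, -0.003], [-0.007, 0.009, -1.0]]
ft_force: [1.1, 0.7, 0.0]
opening: 0.765
finger_force: 0.0
```

{"api": "drive_tool", "payload": {"commands": [{"claw": 0.065,"tx": 0.04,"ty": 0.0,"tz": -0.03,"spin": 0},{"claw": 0.065,"tx": 0.04,"ty": 0.0,"tz": 0,"spin": 0},{"claw": 0.065,"tx": 0.04,"ty": 0.0,"tz": 0,"spin": 0},{"claw": 0.065,"tx": 0.04,"ty": -0.02,"tz": 0,"spin": 0},{"claw": 0.065,"tx": 0.04,"ty": -0.03,"tz": 0,"spin": 0},{"claw": 0.065,"tx": 0.03,"ty": -0.03,"tz": 0,"spin": 0},{"claw": 0.065,"tx": 0,"ty": 0,"tz": 0,"spin": 0}]}}

```text
clock: 19.9
tcp_pos: [0.3601, 0.1246, 0.2038]
orientation: [[-0.426, 0.905, -0.004], [0.905, 0.426, 0.0], [0.002, -0.003, -1.0]]
ft_force: [1.3, -0.4, 0.8]
opening: 0.763
finger_force: 0.0
```

```bash
python3 - <<'E'
from h import *
a,o=snap('top','t9'); b,_=snap('scene','s9'); print(o['tcp_pos'],o['clock'])
p=cv2.resize(a[60:310,180:500,::-1],(800,625))[:, :]; p=cv2.resize(a[60:310,180:500,::-1],(500,390),interpolation=2)
q=cv2.resize(b[120:260,170:330,::-1],(300,262),interpolation=2)
c=np.zeros((390,800,3),np.uint8); c[:,:500]=p; c[:262,500:]=q; cv2.imwrite('pics/fin.png',c)
E
```

```text
[0.36013061 0.12457406 0.20383601] 19.9
```

View pics/fin.png

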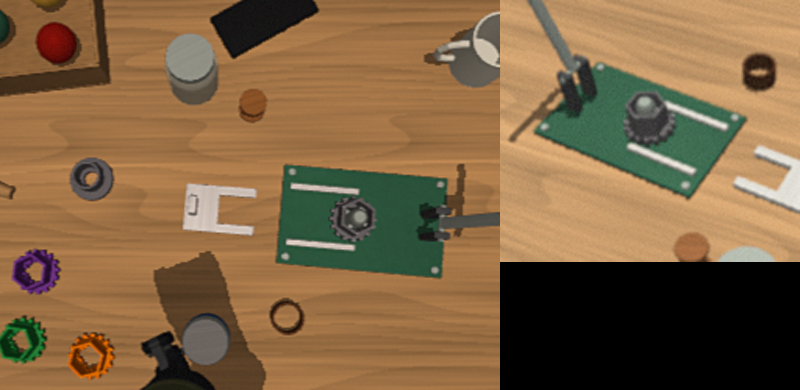

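The final view shows everything as asked:
- **Cog:** seated on the hub at (353,218), with the hub tip showing above the collar.
- **Bar:** up, leaning back.
- **Plate:** flat on the table at (220,209), clear of the deck.
- **Bystanders:** roller and the other things not moved.

```bash
python3 -c "
from station import env
print(env.finish_job())"
```

```text
the job is handed in; nothing more can be done
None
```

The job is handed in at about 20 s: the bar is up, the horseshoe plate lies flat on the table clear of the machine, and the grey hex-collar cog is keyed on the master spline and down on the deck; the roller and other things were left in place.

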